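# Nudge the pan-rest disc into its recess in the serving board

## Task

The round steel pan-rest disc is lying loose on top of the wooden serving board. Push it across the board with your fingertips or the outside of the fingers, never picking it up and never letting it slide off the board, until it drops into the large round recess and lies flat and fully home there. Leave everything else where it stands.

Things in the scene. Friction and masses are not known exactly. Their poses are not given: they have to be found in the camera images.
- board: Wooden board fixed to the ledge, 280 (its x) x 240 (y) x 30 mm thick, any yaw; top face 30 mm above the ledge. Origin: centre of its underside, z up. Two flat-bottomed round recesses 10 mm deep in its top: the large one, 70 mm across, centred at board x = -50, y = -30 mm; a small one, 37 mm across, at x = 105, y = -85 mm, which the disc does not fit.
- recess (a point): Centre of the floor of the large recess (70 mm across, 10 mm deep), 20 mm above the ledge, 10 mm below the board's top face; turns with the board.
- disc: Plain solid stainless steel disc, 66 mm diameter, 12 mm thick, about 0.25 kg, lying flat and free to slide on the board's top. Origin: centre of its underside (30 mm above the ledge at the start); z up. Seated, its underside is 20 mm above the ledge and its top stands 2 mm above the board's top face.
- ramekin: White ceramic ramekin, 64 mm across the rim, 56 mm at the foot, 40 mm tall, standing loose on the board on the +y side of the large recess, near board x = -90, y = 80 mm. Origin: centre of its underside. To be left alone.
- grinder: Glass salt grinder with steel cap, 52 mm across, 135 mm tall, standing on the ledge to the right of the board (-y). Origin: centre of its underside. To be left alone.
- skewer_holder: Bamboo cup 76 mm across and 100 mm tall with skewers that reach 200 mm up, standing on the ledge to the left of the board. Origin: centre of its underside. To be left alone.
- tongs: Stainless steel tongs lying on the ledge to the left of the board, about 290 mm long (along their x), 90 mm wide at the tips, 18 mm high. Origin: underside, 124 mm from the hinge end. To be left alone.
- spatula: Red plastic spatula lying on the ledge to the right of the board, 320 mm long (along its x, blade 75 mm wide to +x), 14 mm high. Origin: underside, 155 mm from the handle end. To be left alone.
- oil_bottle: Green glass oil bottle, 60 mm across, 190 mm tall, standing on the ledge beyond the board to the left. Origin: centre of its underside. To be left alone.
Mind the look-alikes: they are no part of the job. There is more than one size of the disc; the job needs the largest.

How it is judged:
By the outcome, as a careful person would: the job done as asked, in the order asked, and still so for the second after the job is handed in, with the robot touching nothing.
It also fails if it takes over 35 s, if anything falls off the work surface, if the arm or the gripper's body presses on something with over 40 N, if the wrist force passes 120 N, or if a joint passes its speed limit or range.

## Robot

A 7-joint arm with a two-finger parallel gripper is mounted at the origin on the work surface. World frame = base frame: x ahead of the robot, y to its left, z up, the work surface at z = 0. Lengths are in m, angles in rad, forces in N, time in s.
With the tool pointing down it reaches from about 0.35 to 0.9 m from the base axis. Payload 8.1 kg.
Tool frame: the origin (TCP) lies between the finger pads; the fingertips stand 11 mm ahead of it and the grasp point (between the pads) lies 8 mm behind it; z points along the fingers, y is the line along which they close (so a half turn about z gives the same grasp; the last joint's range is limited). The gripper opens to 92 mm and grips with 3 to 60 N. Pads are 19 mm wide; open, the fingers measure 130 mm over their backs; the gripper's body (75 mm by 190 mm) begins 47 mm behind the grasp point.
Start: joints at [1.189, 0.434, 0.025, 1.573, -0.012, 1.134, -0.075], TCP at [0.172, -0.601, 0.238] pointing down, gripper open.
Joint ranges: [-2.62, 2.62], [-0.44, 2.09], [-1.27, 1.32], [0.08, 2.57], [-1.32, 4.46], [0.12, 2], [-2.74, 2.74]. Speed limits (rad/s): [2.22, 2.22, 3.01, 3.01, 3.14, 3.14, 3.14].

## Interface

Orientations are given as a rotation vector (axis times angle).
In Python, from cell import observe, get_image, camera_params, sign_off gives the robot as it stands.
- The arm moves only by the shell command python3 -m pendant 'ROWS' [FORCE]. ROWS is JSON, one flat list of numbers, 7 for each row, row after row: the shift along the tool's x, y, z in m, then the turn, a rotation vector about the tool's x, y, z in rad, then the finger opening in m, from 0 to 0.0918. In form: [dx, dy, dz, rx, ry, rz, jaw, dx, dy, dz, rx, ry, rz, jaw, ...]. A call has 1 to 10 rows; each row shifts and turns the commanded pose from where the row before left it, along the tool's axes as they then stand; what a row does not reach is not made up. A row lasts 1/8 s, in which the tool goes at most 62.5 mm and 10.7 degrees, less where a joint would pass 70% of its speed; a pose out of reach is approached as far as the arm can. A call is refused whole if a number of a shift passes 0.0625 or a number of a turn 0.188, either way. A call with a gripper value outside its range is refused whole. The fingers move at their own pace and stop on an object; FORCE is the grip in N (left out, the last holds). Time passes only in rows, so rows that do not move let the fingers close. It gives the time, the measured TCP pose, the force, the opening and the grip force at its end, in the units of the state.
- observe(): the state, without advancing time (a new reading comes with each control period).
- get_image(name): name is "scene" or "top"; returns the picture (480x640x3 uint8, red, green, blue); there is no depth.
- camera_params(name): a dict with "intrinsics" (3x3 intrinsics, pixels), "eye" and "rotation" of the camera in the world. Camera axes: x right, y down, z forward; pixel columns grow to the right and rows downward; lengths in m; the calibration is good to about 2 mm. A picture is of the moment at which its call begins. camera_params takes no time and is no camera call.
- sign_off(): hands the job in; it is judged then, once.
The state is a dict: "clock": time; "joints": joint angles; "dq": joint speeds; "joint_efforts": joint torques, N m; "position": TCP position; "ee_rot": TCP orientation; "force": force on the tool from outside, world axes, zero at the start; "ft_torque": the same for the moment, N m; "width": opening from 0.0 (shut) to 1.0 (fully open); "gripper_force": force on a finger pad.
Only numpy, scipy, OpenCV 4.12 (cv2) and the standard library are available. Lean on these libraries where they do the work, as an engineer would, in place of code of your own. Each camera call takes 0.05 s, during which the arm holds its last target. There are 200 camera calls.

## Working session

There is one attempt and no reset: what is moved stays moved. The work goes in short steps, Python scripts to look and compute and a shell command to move; the robot and the scene stay as the last step left them, time stands still between calls to the robot, and variables do not carry over. Pictures are saved under pics/ and viewed, at most 10 in all, crops included, and the job is handed in when it is done.

```bash
ls; mkdir -p pics; python3 - <<'E'
from cell import *
import cv2,numpy as np
for n in("scene","top"):
    cv2.imwrite(f"pics/{n}0.png",get_image(n)[:,:,::-1]); p=camera_params(n); print(n,p)
s=observe(); print(s)
E
```

```text
pics
scene {'intrinsics': array([[450.29978086,   0.        , 315.21822864],
       [  0.        , 450.29978086, 241.04086447],
       [  0.        ,   0.        ,   1.        ]]), 'eye': array([ 1.12809251, -0.32626534,  0.70839531]), 'rotation': array([-2.11119365, -1.17408908,  0.49572829])}
top {'intrinsics': array([[614.56096294,   0.        , 319.18469414],
       [  0.        , 614.56096294, 238.8696069 ],
       [  0.        ,   0.        ,   1.        ]]), 'eye': array([0.45838115, 0.00333929, 1.42546807]), 'rotation': array([-2.19988272,  2.15802532, -0.10423389])}
{'clock': 0.1, 'joints': array([ 1.18937128,  0.43516218,  0.02498608,  1.57395936, -0.01159704,
        1.1340151 , -0.07511974]), 'dq': array([-2.94514423e-04, -1.20002252e-03,  6.90912768e-04, -2.67383710e-03,
       -5.12023520e-04, -2.81938219e-04, -3.03288063e-05]), 'joint_efforts': array([ 2.87833529e-03, -6.69124889e+01,  9.87818688e-01, -3.15140748e+01,
       -6.05910807e-02,  3.74767603e-02, -3.79594724e-05]), 'position': array([ 0.17184354, -0.60046979,  0.23703616]), 'ee_rot': array([-3.10978692e+00, -4.36217470e-01,  5.14671975e-04]), 'force': array([-0.1538212 , -0.39393159, -0.56930723]), 'ft_torque': array([-0.05564906,  0.00142611, -0.0101978 ]), 'gripper_force': 0.0, 'width': 0.9988061419593454}
```

View pics/top0.png

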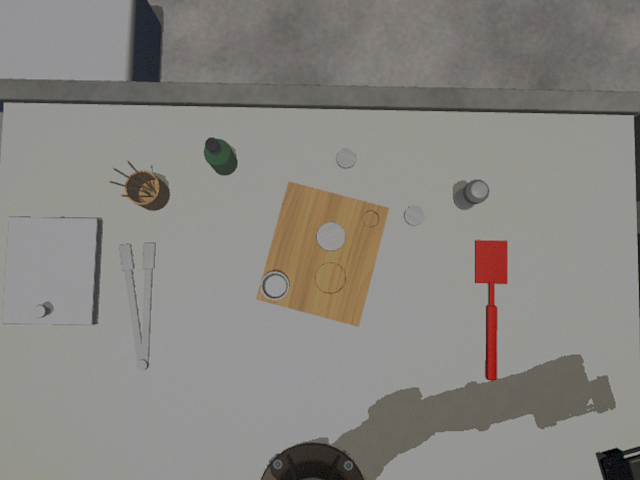

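View pics/scene0.png

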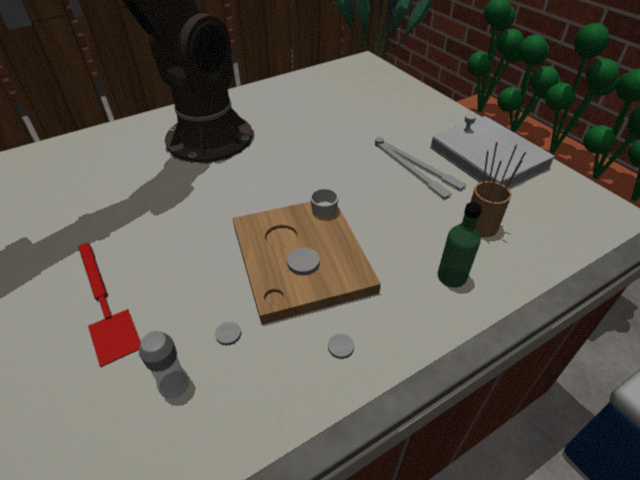

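Top view: candidates for the disc are (331,237) on the board, and the look-alikes at (346,158) and (414,215) on the ledge, both smaller. The large recess is at (330,278), the small one at (371,218) and the ramekin at (275,285). I choose (331,237). In the scene view the disc is at (304,261) and the large recess at about (282,234).

```bash
cat > h.py <<'E'
from cell import *
import cv2,numpy as np
from scipy.spatial.transform import Rotation as R
P={n:camera_params(n) for n in("scene","top")}
def ray(n,uv):
    p=P[n];d=R.from_rotvec(p["rotation"]).as_matrix()@np.linalg.inv(p["intrinsics"])@[uv[0],uv[1],1.]
    return p["eye"],d/np.linalg.norm(d)
def plane(n,uv,z):
    e,d=ray(n,uv);return e+d*(z-e[2])/d[2]
def tri(a,b):
    (e,d),(f,g)=ray("top",a),ray("scene",b)
    t=np.linalg.lstsq(np.c_[d,-g],f-e,rcond=None)[0]
    p,q=e+d*t[0],f+g*t[1];return (p+q)/2,np.linalg.norm(p-q)
def blob(mask,uv):
    k,l,st,c=cv2.connectedComponentsWithStats(mask.astype(np.uint8))
    i=l[int(uv[1]),int(uv[0])]
    m=(l==i).astype(np.uint8);return max(cv2.findContours(m,0,cv2.CHAIN_APPROX_NONE)[0],key=cv2.contourArea)
E
python3 - <<'E'
from h import *
T=cv2.imread("pics/top0.png");S=cv2.imread("pics/scene0.png")
hs=lambda I:cv2.cvtColor(I,cv2.COLOR_BGR2HSV)
res={}
for n,I,uv in(("top",T,(331,237)),("scene",S,(304,258))):
    H=hs(I);print(n,"disc hsv",H[uv[1],uv[0]])
    c=blob((H[...,1]<50)&(H[...,2]>70),uv);e=cv2.fitEllipse(c);print(e,cv2.contourArea(c));res[n]=e
    for u in ((346,158),(414,215)) if n=="top" else ():pass
    w=(H[...,1]>70)&(H[...,2]>50)&(H[...,0]<30)
    b=cv2.convexHull(blob(w,(300,220) if n=="top" else (330,270)))
    q=cv2.approxPolyDP(b,0.03*cv2.arcLength(b,True),True)[:,0];print("board",q.tolist())
    if n=="top":
        W=np.array([plane(n,u,.03)[:2] for u in b[:,0]],np.float32);print("board top rect @0.03",cv2.minAreaRect(W))
print("disc tri",tri(res["top"][0],res["scene"][0]))
for n in res:print(plane(n,res[n][0],.042 if n=="top" else .036))
for n,I,b in(("top",T,(255,170,420,335)),("scene",S,(225,180,385,320))):
    x0,y0,x1,y1=b;cv2.imwrite(f"pics/c_{n}.png",cv2.resize(I[y0:y1,x0:x1],None,fx=3.4,fy=3.4,interpolation=cv2.INTER_CUBIC))
a=cv2.imread("pics/c_top.png");b=cv2.imread("pics/c_scene.png");h=560
E
```

```text
top disc hsv [ 30   7 147]
((330.37664794921875, 236.114990234375), (28.00790023803711, 28.169099807739258), 41.12905502319336) 617.5
board [[288, 182], [388, 208], [358, 325], [256, 298]]
board top rect @0.03 ((0.5513342618942261, -0.013530686497688293), (0.23904065787792206, 0.27851638197898865), 76.20597839355469)
scene disc hsv [ 60   4 132]
((302.7549743652344, 259.3424377441406), (23.340566635131836, 31.51706886291504), 87.3074722290039) 575.0
board [[337, 206], [379, 284], [260, 316], [233, 218]]
disc tri (array([ 0.58875088, -0.03011218,  0.03951323]), np.float64(0.00036135479775307186))
[ 0.58860027 -0.02989215  0.042     ]
[ 0.58583774 -0.02871966  0.036     ]
```

View pics/c_top.png

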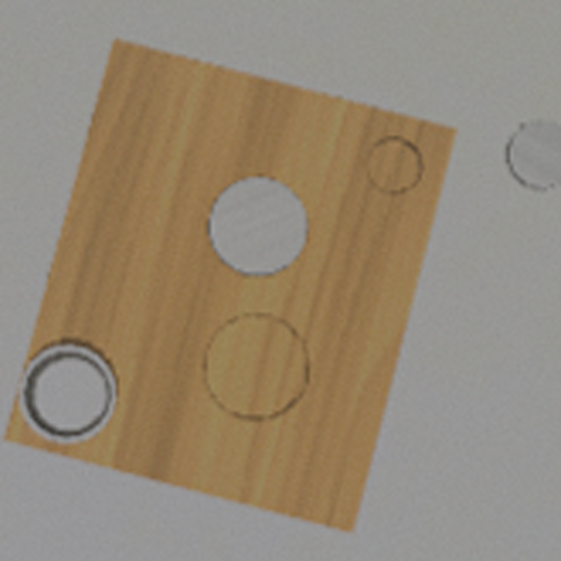

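View pics/c_scene.png

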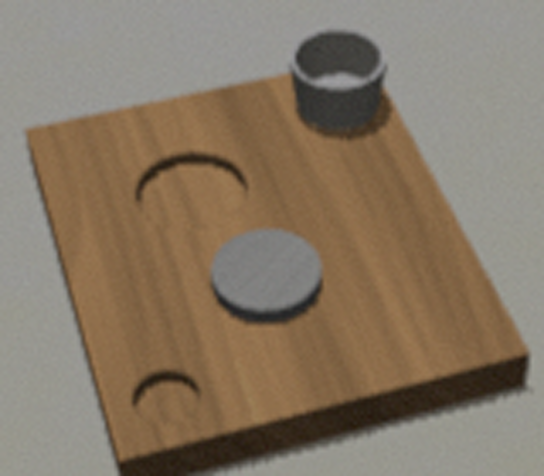

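Top crop: the disc is on the board at crop (258,226), with the recess ring at (256,367). The scene crop confirms one disc on the board, with a visible edge thickness. Triangulated, its centre is at z ≈ 0.040 (top face 0.042), with views 0.4 mm apart; its size is about 65 mm and the board measures 239×278 mm, so all agree. The recess is about 93 mm from the disc, straight along world −x. I start moving: align yaw, then travel high to beyond the disc.

```bash
python3 -m pendant '[0,0,0,0,0,0.14,0.04, 0,0,0,0,0,0.138,0.04, 0.02,-0.03,0,0,0,0,0.04, 0.03,-0.036,0,0,0,0,0.04, 0.03,-0.036,0,0,0,0,0.04, 0.03,-0.036,0,0,0,0,0.04, 0.03,-0.036,0,0,0,0,0.04, 0.03,-0.036,0,0,0,0,0.04, 0.03,-0.036,0,0,0,0,0.04, 0.03,-0.036,0,0,0,0,0.04]'
python3 - <<'E'
from h import *
c,s=0.5513342-.0,-0.0135307
a=np.radians(76.206-90);X=np.array([np.cos(a),np.sin(a)]);Y=np.array([-X[1],X[0]])
r=np.array([c,s])-.05*X-.03*Y;print("recess from board",r,"from crop ring",plane("top",(255+256.5/3.4-.35,170+367/3.4-.35),.03), "small", np.array([c,s])+.105*X-.085*Y, plane("top",(371,218),.03))
print(observe()["position"],R.from_rotvec(observe()["ee_rot"]).as_matrix().round(4))
E
```

```text
clock: 1.35
position: [0.4024, -0.3174, 0.2375]
ee_rot: [-3.141, -0.001, 0.001]
force: [1.1, -0.4, 0.3]
width: 0.435
gripper_force: 0.0
recess from board [ 0.49562328 -0.03074389] from crop ring [ 0.49528113 -0.03116319  0.03      ] small [ 0.63303922 -0.12111457] [ 0.63317374 -0.12241042  0.03      ]
[ 0.40238189 -0.31735764  0.23754309] [[ 1.e+00  6.e-04 -4.e-04]
 [ 6.e-04 -1.e+00  1.e-04]
 [-4.e-04 -1.e-04 -1.e+00]]
```

```bash
python3 -m pendant '[0.03,-0.036,0,0,0,0,0.04, 0.03,-0.036,0,0,0,0,0.04, 0.03,-0.036,0,0,0,0,0.04, 0.03,-0.036,0,0,0,0,0.04, 0.03,-0.036,0,0,0,0,0.04, 0.03,-0.036,0,0,0,0,0.04, 0.03,-0.036,0,0,0,0,0.04, 0.03,-0.035,0,0,0,0,0.04, 0,0,0.04,0,0,0,0.04, 0,0,0.04,0,0,0,0.04]'
```

```text
clock: 2.6
position: [0.6418, -0.0307, 0.1565]
ee_rot: [-3.142, -0.003, -0.0]
force: [0.4, -0.2, -0.2]
width: 0.438
gripper_force: 0.0
```

```bash
python3 -m pendant '[0,0,0.03,0,0,0,0.04, 0,0,0.03,0,0,0,0.04, 0,0,0.025,0,0,0,0.04, 0,0,0.015,0,0,0,0.04, 0,0,0.01,0,0,0,0.04, 0,0,0,0,0,0,0.04]'
python3 - <<'E'
from h import *
I=get_image("scene")[150:350,200:420,::-1];cv2.imwrite("pics/pre.png",cv2.resize(I,None,fx=3,fy=3))
E
```

```text
clock: 3.35
position: [0.6414, -0.0316, 0.0474]
ee_rot: [3.142, 0.001, -0.001]
force: [0.4, 0.4, -0.7]
width: 0.434
gripper_force: 0.0
```

View pics/pre.png

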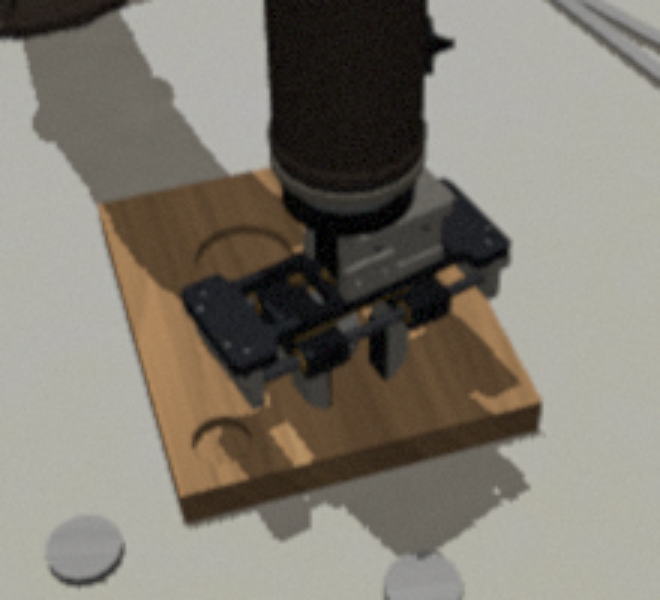

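The two fingertips, at crop (317,390) and (388,350), stand on the far side of the disc, touching nothing. Now push in −x.

```bash
python3 -m pendant '[-0.01,0,0,0,0,0,0.04, -0.008,0,0,0,0,0,0.04, -0.008,0,0,0,0,0,0.04, -0.008,0,0,0,0,0,0.04, -0.008,0,0,0,0,0,0.04, -0.008,0,0,0,0,0,0.04, -0.008,0,0,0,0,0,0.04, -0.008,0,0,0,0,0,0.04, -0.006,0,0,0,0,0,0.04, 0,0,0,0,0,0,0.04]'
python3 - <<'E'
from h import *
I=get_image("scene")[150:350,200:420,::-1];cv2.imwrite("pics/mid.png",cv2.resize(I,None,fx=3,fy=3))
E
```

```text
clock: 4.65
position: [0.5687, -0.0316, 0.0476]
ee_rot: [3.141, 0.001, -0.002]
force: [-0.2, 0.1, 0.7]
width: 0.431
gripper_force: 0.3
```

View pics/mid.png

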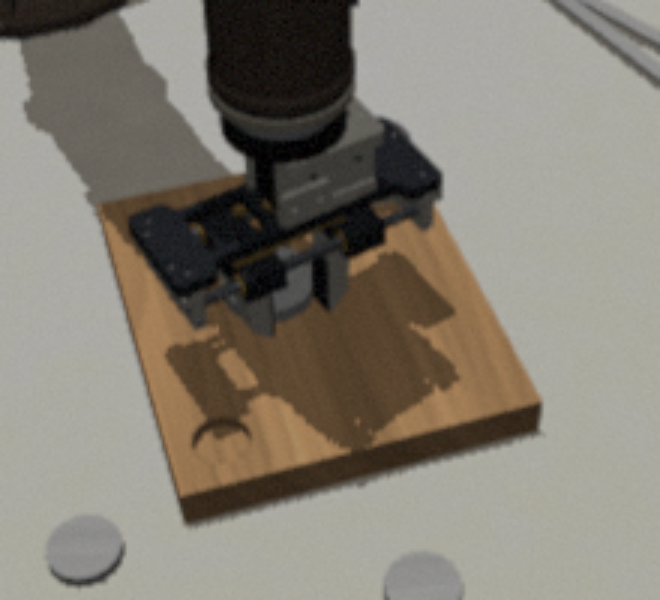

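The disc, at about crop (295,295), is lodged against both fingertips and moving with them toward the recess. I continue slowly to about x = 0.531.

```bash
python3 -m pendant '[-0.006,0,0,0,0,0,0.04, -0.006,0,0,0,0,0,0.04, -0.006,0,0,0,0,0,0.04, -0.005,0,0,0,0,0,0.04, -0.004,0,0,0,0,0,0.04, -0.004,0,0,0,0,0,0.04, -0.003,0,0,0,0,0,0.04, -0.003,0,0,0,0,0,0.04, 0,0,0,0,0,0,0.04]'
python3 - <<'E'
from h import *
I=get_image("scene")[150:350,200:420,::-1];cv2.imwrite("pics/p3.png",cv2.resize(I,None,fx=3,fy=3))
E
```

```text
clock: 5.82
position: [0.5319, -0.0317, 0.0475]
ee_rot: [3.141, 0.001, -0.002]
force: [-0.3, 0.3, -0.6]
width: 0.435
gripper_force: 0.0
```

View pics/p3.png

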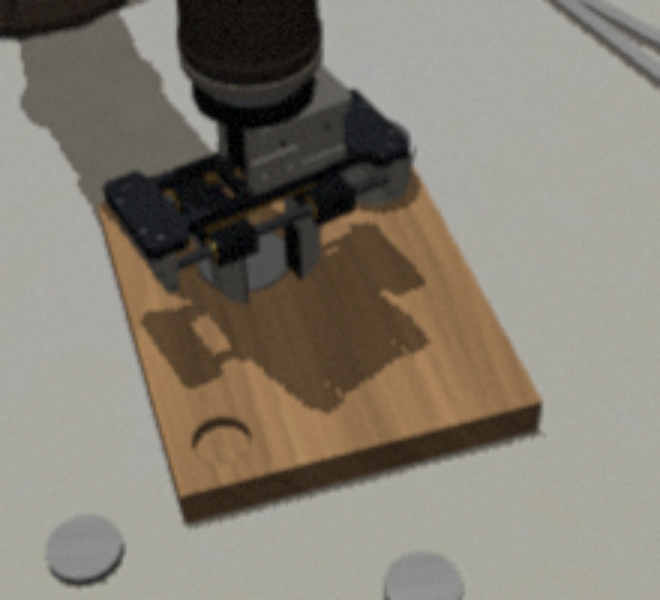

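The disc's rear edge, at crop (268,275), is still visible with thickness, so it isn't in yet. Forces are near zero, so I push a few mm further.

```bash
python3 -m pendant '[-0.002,0,0,0,0,0,0.04, -0.002,0,0,0,0,0,0.04, -0.0015,0,0,0,0,0,0.04, -0.001,0,0,0,0,0,0.04, 0,0,0,0,0,0,0.04]'
python3 - <<'E'
from h import *
T=get_image("top")[170:335,250:425,::-1];I=get_image("scene")[180:300,220:380,::-1]
cv2.imwrite("pics/p4.png",np.hstack([cv2.resize(T,(400,377)),cv2.resize(I,(400,377))]))
E
```

```text
clock: 6.5
position: [0.526, -0.0317, 0.0477]
ee_rot: [3.142, 0.001, -0.0]
force: [-0.4, 0.3, -0.4]
width: 0.434
gripper_force: 0.0
```

View pics/p4.png

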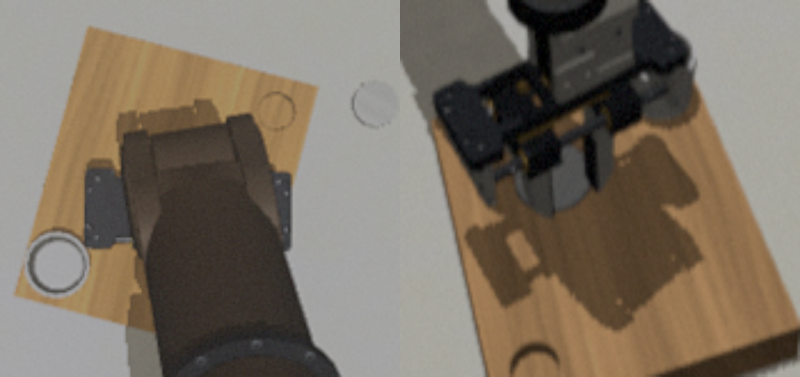

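Not decisive: the disc shows between the fingers without a dark edge, and there is no force. I retreat upward and aside (−y, back the way I came), then look.

```bash
python3 -m pendant '[0,0,-0.02,0,0,0,0.04, 0,0,-0.04,0,0,0,0.04, 0,0,-0.05,0,0,0,0.04, 0,0,-0.05,0,0,0,0.04, -0.02,0.04,-0.02,0,0,0,0.04, -0.02,0.05,0,0,0,0,0.04, -0.02,0.05,0,0,0,0,0.04, -0.02,0.05,0,0,0,0,0.04, -0.02,0.05,0,0,0,0,0.04, -0.02,0.04,0,0,0,0,0.04]'
python3 - <<'E'
from h import *
T=get_image("top")[:,:,::-1].copy();S=get_image("scene")[:,:,::-1].copy()
cv2.imwrite("pics/T5.png",T);cv2.imwrite("pics/S5.png",S)
T=T[170:335,250:425];I=S[180:300,220:380]
cv2.imwrite("pics/p5.png",np.hstack([cv2.resize(T,(400,377)),cv2.resize(I,(400,377))]))
E
```

```text
clock: 7.85
position: [0.4052, -0.3138, 0.2278]
ee_rot: [3.141, -0.001, 0.0]
force: [0.2, 0.3, 0.1]
width: 0.432
gripper_force: 0.0
```

View pics/p5.png

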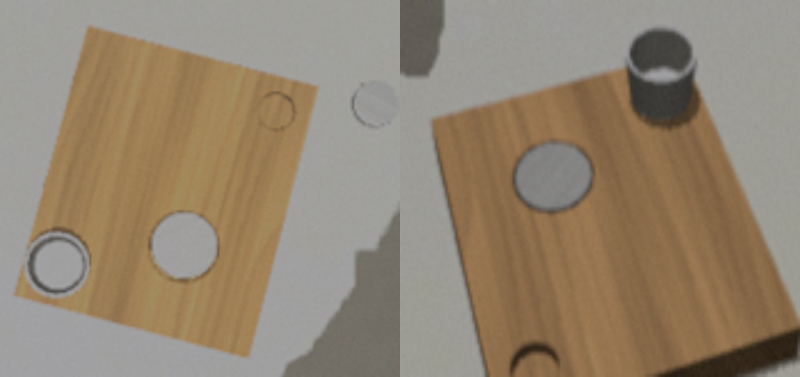

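The disc, at crop (184,245) in the top view and (553,176) in the scene view, lies flush inside the recess ring with no visible side wall. A numeric check of its height and of the other objects comes before sign-off.

```bash
python3 - <<'E'
from h import *
r={}
for n,f,uv in(("top","T5",(330,277)),("scene","S5",(281,236))):
    H=cv2.cvtColor(cv2.imread(f"pics/{f}.png"),cv2.COLOR_BGR2HSV)
    r[n]=cv2.fitEllipse(blob((H[...,1]<50)&(H[...,2]>70),uv));print(r[n])
print(tri(r["top"][0],r["scene"][0]),plane("top",r["top"][0],.032))
a=cv2.imread("pics/top0.png");b=cv2.imread("pics/T5.png")
m=(cv2.absdiff(a,b).max(2)>40).astype(np.uint8)
print([s.tolist() for s in cv2.connectedComponentsWithStats(m)[2][1:] if s[4]>15])
E
```

```text
((330.2235412597656, 276.86767578125), (27.9046573638916, 28.449844360351562), 132.2324981689453)
((280.77484130859375, 235.72738647460938), (20.96933364868164, 30.23744010925293), 85.22437286376953)
(array([ 0.49691392, -0.03140816,  0.03059219]), np.float64(2.6768066271744676e-05)) [ 0.49686925 -0.03138515  0.032     ]
[[316, 222, 29, 29, 633], [290, 249, 310, 231, 34839], [317, 263, 28, 29, 651], [566, 375, 50, 44, 1149], [596, 446, 44, 34, 1230], [269, 455, 7, 8, 16], [270, 459, 11, 14, 63]]
```

```bash
python3 -c "
from cell import sign_off; print(sign_off())"
```

```text
the job is handed in; nothing more can be done
None
```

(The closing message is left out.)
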